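# Load a sample box into the tube scanner's tray

### The arm

A 6-joint arm with a two-finger parallel gripper is mounted at the origin on the work surface. World frame = base frame: x ahead of the robot, y to its left, z up, the work surface at z = 0. Lengths are in m, angles in rad, forces in N, time in s.
With the tool pointing down it reaches from about 0.35 to 0.925 m from the base axis. Payload 6.4 kg.
Tool frame: the origin (TCP) lies at the very end of the fingers, on their centre line; the grasp point (between the pads) lies 19 mm behind it; z points along the fingers, y is the direction in which the jaws open and shut (so a half turn about z gives the same grasp; the last joint's range is limited). The gripper opens to 85 mm and grips with 20 to 120 N. Pads are 22 mm wide; open, the fingers measure 114 mm over their backs; the gripper's body (76 mm by 85 mm) begins 54 mm behind the grasp point. The pads swing forward as they close: fully open they stand 13 mm farther back than shut.
Start: joints at [1.043, 0.245, 1.558, -0, 1.339, -0.174], TCP at [0.225, 0.61, 0.231] pointing down, gripper open.
Joint ranges: [-3.13, 3.13], [-1.02, 2.26], [0.13, 2.54], [-0.95, 4.09], [0.21, 2.88], [-2.74, 2.74]. Speed limits (rad/s): [2.57, 2.57, 3.14, 3.14, 3.14, 3.14].

### API

Orientations are given as [roll, pitch, yaw] about the fixed x, y, z axes, in that order (R = Rz(yaw) Ry(pitch) Rx(roll)).
In Python, from rig import r gives the robot as it stands. The module is installed in compiled form; this text tells all that it offers.
- The arm moves only by the shell command python3 -m jog 'ROWS' [OPENING] [FORCE]. ROWS is JSON, a list of rows, each a list of 4 numbers: the shift along the tool's x, y, z in m, then the turn about the tool's z in degrees. A call has 1 to 12 rows; each row shifts and turns the commanded pose from where the row before left it, along the tool's axes as they then stand; what a row does not reach is not made up. A row lasts 1/12 s, in which the tool goes at most 41.7 mm and 7.16 degrees, less where a joint would pass 70% of its speed; a pose out of reach is approached as far as the arm can. A call is refused whole if a number of a shift passes 0.0417 or a number of a turn 7.16, either way. A call with a gripper value outside its range is refused whole. OPENING is the opening, from -1 (shut) to 1 (fully open), so that 0 is half open, set as the call begins (- or left out, the last holds). The fingers move at their own pace and stop on an object; FORCE is the grip in N (left out, the last holds). Time passes only in rows, so rows that do not move let the fingers close. It gives the time, the measured TCP pose, the force and the opening at its end, in the units of the state.
- r.sense(): the state, without advancing time (a new reading comes with each control period).
- r.grab_frame(name): name is "scene" or "top" or "wrist"; returns (picture, depth): 384x512x3 uint8, blue, green, red; 384x512 float32, m along the optical axis (not along the pixel's ray), 0 where there is no reading.
- r.camera_params(name): a dict with "mtx" (3x3 intrinsics, pixels), "rvec" (rotation vector, rad) and "tvec" (3), from world to camera coordinates, as OpenCV has them. Camera axes: x right, y down, z forward; pixel columns grow to the right and rows downward; lengths in m; the calibration is good to about 2 mm. The wrist camera is an equidistant fisheye: a pixel r from the principal point sees the ray r / f radians off the axis. A picture is of the moment at which its call begins: read the wrist's pose just before it. camera_params takes no time and is no camera call; for the wrist camera it gives the pose at the moment of the call.
- r.job_done(): hands the job in, once; it reports no verdict.
The state is a dict: "t": time; "q": joint angles; "qd": joint speeds; "joint_efforts": joint torques, N m; "eef_pos": TCP position; "ee_rot": TCP orientation; "contact_force": force on the tool from outside, world axes, zero at the start; "moment": the same for the moment, N m; "grip_width": finger opening in m.
Only numpy, scipy, OpenCV 4.12 (cv2) and the standard library are available. Lean on these libraries where they do the work, as an engineer would, in place of code of your own. Each camera call takes 0.05 s, during which the arm holds its last target.

### The job

Slide the closed sample box along the bench, up the scanner tray's ramp and over the lip so that it drops flat into the tray, then keep pushing gently until it bears on the sprung rubber stop, and leave it resting against the stop. Push the stop only lightly (the pad should feel a few newtons, never as much as 12), never shove the box hard, and leave the bottle, jar and tube rack where they stand.

Things in the scene. Friction and masses are not known exactly. Their poses are not given: they have to be found in the camera images.
- sample_box: Closed storage box of tubes, grey with white lid, 120 (x) x 96 (y) x 50 mm high, 0.37 to 0.68 kg, too wide to grip: push it. Origin: centre of underside. Starts on the bench before the ramp, x within 0.25 rad of the tray's x, up to 30 mm off its middle line. Slides at about 1.5 to 5 N, more on the ramp; over 25 N is a hard shove. Pushing a face with two spread fingertips squares it to them.
- tray: Fixed metal tray with ramp, white scanner housing (100 mm high) at the far end. Origin at bench height under the middle of the lip; x is the loading direction, y left of it, z up. Lip top 18 mm high, x -3 to 3 mm; behind it a step straight down to the floor, 10 mm high, to x 265. Side walls 32 mm high above the bench, 6 mm thick, inner faces at y -57.5 and 57.5, flared at the entry (x -115 to -80) to +-69.
- ramp_foot (a point): Middle of the ramp's foot, at bench height, 113 mm before the lip's middle; axes as the tray's. From here the ramp, 127 mm wide, rises straight to the lip's 18 mm (9.3 degrees). Let the pusher rise with the box here, 18 mm in all: at a fixed height it drags the box's back down and the push grows.
- tray_floor (a point): Point on the tray floor, middle line, 66 mm past the lip's middle, 10 mm above the bench: when the box's origin is here it has just dropped flat behind the lip. While it tips over the lip its back edge rises to about 26 mm above the bench: push higher there, or you get under it; if the push climbs there, back off a few mm so that the back can rise.
- bracket: Fixed dark block on the tray floor, 252 mm past the lip's middle (origin: centre of underside). Its sliding carriage, firmly set but at an unknown place, carries a black rubber pad (60 wide, 18 to 42 mm above bench) whose face stands 136 to 186 mm past the lip: not measured, feel for it. A damped spring: 0.9 N plus 1.8 N per mm, 12 mm travel. Press it with 2 to 8 N beyond the box's sliding force.
- amber_bottle: Bystander: amber bottle, 72 mm diameter, 160 mm high, origin at the centre of its base. Leave it alone.
- tube_rack: Bystander: green rack 150 x 70 mm with capped tubes, 88 mm high over all, origin at the centre of its base, x along its length. Leave it alone.
- jar: Bystander: small jar with a yellow lid, 56 mm diameter, 60 mm high, origin at the centre of its base. Leave it alone.
Things that resemble listed ones, but are neither listed nor needed, are in the scene too. Leave any purple look-alike of the sample_box alone.

How it is judged:
By the outcome, as a careful person would: the job done as asked, in the order asked, and still so for the second after the job is handed in, with the robot touching nothing.
It also fails if it takes over 72 s, if anything falls off the work surface, if the arm or the gripper's body presses on something with over 40 N, if the wrist force passes 120 N, or if a joint passes its speed limit or range.

## Working session

There is one attempt and no reset: what is moved stays moved. The work goes in short steps, Python scripts to look and compute and a shell command to move; the robot and the scene stay as the last step left them, time stands still between calls to the robot, and variables do not carry over. Pictures are saved under pics/ and viewed, and the job is handed in when it is done.

```bash
mkdir -p pics; ls
python3 - <<'E'
from rig import r
import cv2,numpy as np
s=r.sense()
print({k:(np.round(v,3).tolist()) for k,v in s.items()})
for n in("scene","top"):
    p,d=r.grab_frame(n)
    cv2.imwrite(f"pics/{n}0.png",p); np.save(f"pics/{n}0.npy",d)
    c=r.camera_params(n); np.savez(f"pics/{n}_cam.npz",**{k:np.array(c[k]) for k in("mtx","rvec","tvec")})
    print(n,c)
E
```

```text
pics
{'t': 0.0, 'q': [1.043, 0.246, 1.559, -0.0, 1.339, -0.174], 'qd': [0.002, 0.001, -0.001, -0.0, 0.001, -0.0], 'joint_efforts': [-0.001, -42.95, -32.612, -0.0, 0.005, 0.0], 'eef_pos': [0.225, 0.609, 0.23], 'ee_rot': [-3.14, -0.0, 2.788], 'contact_force': [0.149, -0.388, -0.581], 'moment': [-0.022, -0.003, -0.022], 'grip_width': 0.086}
scene {'mtx': array([[449.75606887,   0.        , 256.80388915],
       [  0.        , 449.75606887, 190.912182  ],
       [  0.        ,   0.        ,   1.        ]]), 'rvec': array([ 2.00436679,  0.88806451, -0.50713603]), 'tvec': array([-0.39191081, -0.15747234,  1.64631113])}
top {'mtx': array([[348.13876492,   0.        , 255.48493224],
       [  0.        , 348.13876492, 197.52057918],
       [  0.        ,   0.        ,   1.        ]]), 'rvec': array([ 2.11881875, -2.16343484,  0.11416845]), 'tvec': array([0.04569352, 0.5349418 , 0.96828052])}
```

View pics/top0.png

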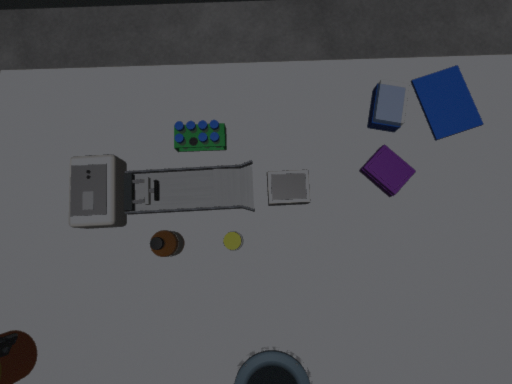

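View pics/scene0.png

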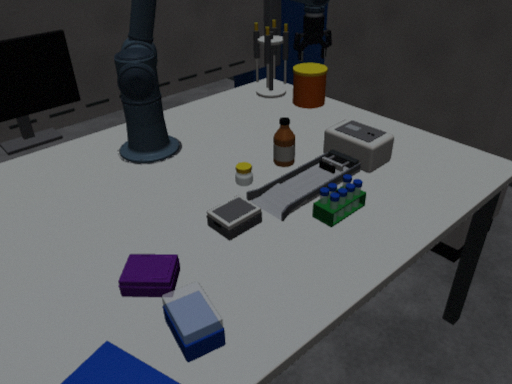

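```bash
cat > h.py <<'E'
import numpy as np,cv2
def cam(n):
    c=np.load(f"pics/{n}_cam.npz"); R=cv2.Rodrigues(c['rvec'])[0]; return c['mtx'],R,c['tvec'].ravel()
def px2w(n,u,v,z):
    K,R,t=cam(n); C=-R.T@t; d=R.T@np.linalg.inv(K)@np.array([u,v,1.]); return C+d*(z-C[2])/d[2]
def dep(n,u,v,D):
    K,R,t=cam(n); p=np.linalg.inv(K)@np.array([u,v,1.])*D[int(round(v)),int(round(u))]; return R.T@(p-t)
def w2px(n,P):
    K,R,t=cam(n); p=K@(R@np.array(P)+t); return p[:2]/p[2]
E
python3 - <<'E'
from h import *
p=cv2.imread("pics/top0.png")
c=p[140:260,60:330]; c=cv2.resize(c,None,fx=2.96,fy=2.96,interpolation=cv2.INTER_CUBIC); c=np.clip(c*1.2,0,255).astype(np.uint8)
cv2.imwrite("pics/topc.png",c)
c=p[155:220,230:330]; c=cv2.resize(c,None,fx=8,fy=8,interpolation=cv2.INTER_CUBIC)
cv2.imwrite("pics/topbox.png",np.clip(c*1.2,0,255).astype(np.uint8))
K,R,t=cam("top"); print(-R.T@t)
K,R,t=cam("scene"); print(-R.T@t)
E
```

```text
[0.40343407 0.01042896 1.03099466]
[ 1.36626462 -0.66834888  0.75852667]
```

View pics/topc.png

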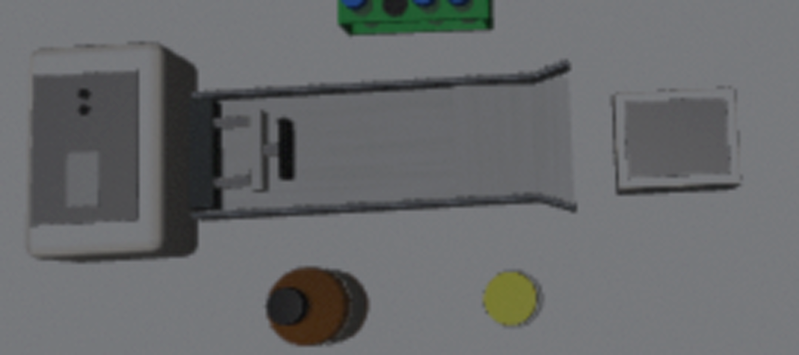

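View pics/topbox.png

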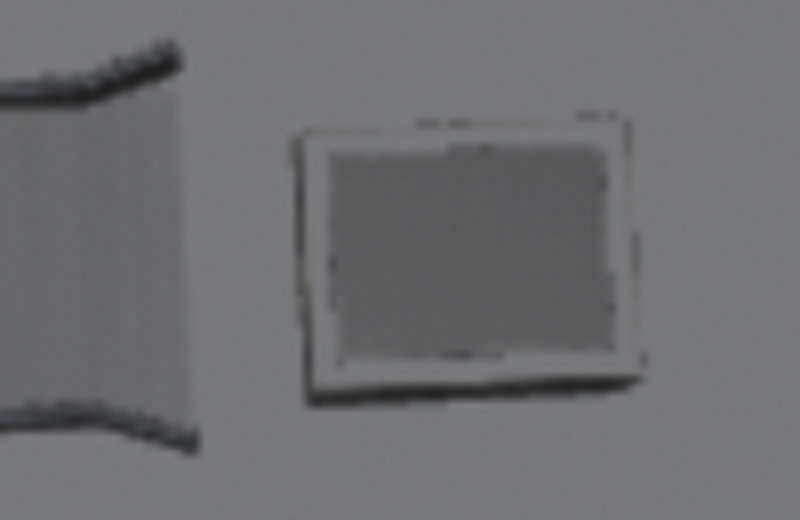

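Run:
```python
from h import *
D=np.load("pics/top0.npy")
f=lambda x,y:(x/8+230-.44,y/8+155-.44)
B=np.array([px2w("top",*f(*c),.05) for c in [(303,132),(628,120),(640,378),(312,392)]])
print("box corners",B.round(4).tolist()," c",B.mean(0).round(4))
print("sizes",[round(float(np.linalg.norm(B[i]-B[(i+1)%4])),4) for i in range(4)])
for a,b in((1,0),(2,3)): d=B[b]-B[a]; print("xdir",np.arctan2(d[1],d[0]))
u,v=f(470,255); print("depth box top",dep("top",u,v,D))
g=lambda x,y:(x/2.96+60-.33,y/2.96+140-.33)
for nm,p,z in [("upper wall",(215,94),.032),("upper wall2",(530,79),.032),("lower wall",(215,213),.032),("lower2",(540,201),.032)]:
    print(nm,px2w("top",*g(*p),z).round(4), dep("top",*g(*p),D).round(4))
for nm,p,z in [("foot up",(570,72),.0),("foot dn",(576,205),.0),("padtop",(281,120),.042),("padbot",(281,178),.042),("jar",(511,298),.06),("bottlecap",(286,306),.16)]:
    print(nm,px2w("top",*g(*p),z).round(4), dep("top",*g(*p),D).round(4))
print("rack near edge",px2w("top",*g(340,25),.0).round(3),px2w("top",*g(493,25),0).round(3))
```

```text
box corners [[0.6097, -0.0016, 0.05], [0.6112, -0.1178, 0.05], [0.5182, -0.1185, 0.05], [0.5158, -0.0025, 0.05]]  c [ 0.5637 -0.0601  0.05  ]
sizes [0.1163, 0.093, 0.1159, 0.0939]
xdir 1.5837193510726013
xdir 1.5916063295748906
depth box top [ 0.56348363 -0.05985077  0.05089246]
upper wall [0.6222 0.397  0.032 ] [0.6226 0.3976 0.0302]
upper wall2 [0.6296 0.0821 0.032 ] [0.6306 0.0824 0.0278]
lower wall [0.503  0.3936 0.032 ] [0.5031 0.3941 0.0309]
lower2 [0.5079 0.0738 0.032 ] [0.5112 0.0758 0.0007]
foot up [0.6432 0.0433 0.    ] [6.43e-01 4.33e-02 5.00e-04]
foot dn [0.5064 0.0397 0.    ] [0.5032 0.0388 0.0325]
padtop [0.5924 0.3269 0.042 ] [0.5925 0.3271 0.0412]
padbot [0.5349 0.3258 0.042 ] [0.5366 0.3297 0.0295]
jar [0.4142 0.1006 0.06  ] [0.4142 0.1007 0.0586]
bottlecap [0.4101 0.2818 0.16  ] [0.4101 0.283  0.1561]
rack near edge [0.699 0.281 0.   ] [0.695 0.122 0.   ]
```

Run:
```python
from h import *
D=np.load("pics/top0.npy"); K,R,t=cam("top")
v,u=np.mgrid[0:384,0:512]
P=np.stack([(u-K[0,2])/K[0,0]*D,(v-K[1,2])/K[1,1]*D,D],-1).reshape(-1,3)
W=(P-t)@R; W=W[(D>0).ravel()]
m=lambda x0,x1,y0,y1,z0,z1:W[(W[:,0]>x0)&(W[:,0]<x1)&(W[:,1]>y0)&(W[:,1]<y1)&(W[:,2]>z0)&(W[:,2]<z1)]
for nm,a in(("hi",(.6,.66)),("lo",(.47,.54))):
    q=m(*a,.10,.38,.024,.04); c=np.polyfit(q[:,1],q[:,0],1); print(nm,len(q),c,np.polyval(c,[.08,.38]),(q[:,0]-np.polyval(c,q[:,1])).std())
q=m(.54,.59,-.02,.34,-.01,.05)
for y in np.arange(-.0,.335,.006):
    s=q[abs(q[:,1]-y)<.003]; print(round(y,3),len(s),round(np.median(s[:,2])*1000,1) if len(s) else '', end=' | ')
b=m(.48,.65,-.14,.02,.045,.06); print("\nbox",b[:,:2].min(0),b[:,:2].max(0),cv2.minAreaRect((b[:,:2]*1000).astype(np.float32)))
h=m(.3,.75,.38,.6,.09,.11); print("housing",cv2.minAreaRect((h[:,:2]*1000).astype(np.float32)))
```

```text
hi 230 [-0.04111793  0.63738296] [0.63409352 0.62175815] 0.0037298437722618188
lo 263 [0.03750004 0.50242026] [0.50542026 0.51667027] 0.009962967402561454
-0.0 37 33.8 | 0.006 32 -0.5 | 0.012 32 -0.5 | 0.018 32 -0.2 | 0.024 30 -1.0 | 0.03 34 -0.6 | 0.036 29 -0.9 | 0.042 32 -1.7 | 0.048 33 -0.4 | 0.054 31 1.3 | 0.06 35 1.3 | 0.066 32 2.7 | 0.072 36 3.8 | 0.078 32 5.3 | 0.084 33 5.9 | 0.09 35 6.2 | 0.096 34 7.6 | 0.102 34 9.0 | 0.108 33 10.5 | 0.114 32 11.4 | 0.12 33 12.1 | 0.126 32 12.3 | 0.132 32 14.1 | 0.138 32 15.5 | 0.144 32 15.5 | 0.15 32 17.1 | 0.156 32 17.0 | 0.162 34 8.8 | 0.168 34 9.4 | 0.174 34 9.5 | 0.18 34 9.7 | 0.186 34 9.6 | 0.192 34 9.3 | 0.198 34 8.8 | 0.204 34 9.8 | 0.21 32 10.0 | 0.216 32 9.6 | 0.222 32 9.5 | 0.228 32 9.6 | 0.234 33 9.2 | 0.24 31 9.3 | 0.246 33 9.7 | 0.252 31 10.4 | 0.258 31 9.8 | 0.264 34 9.1 | 0.27 33 9.2 | 0.276 33 9.1 | 0.282 33 9.2 | 0.288 36 9.6 | 0.294 31 9.3 | 0.3 34 9.0 | 0.306 35 9.0 | 0.312 29 9.2 | 0.318 68 12.5 | 0.324 55 40.3 | 0.33 20 41.3 | 
box [ 0.51729532 -0.11883483] [6.11998104e-01 5.53784113e-05] ((564.940673828125, -59.61430358886719), (93.80267333984375, 117.95197296142578), 1.3779913187026978)
housing ((559.911376953125, 484.3863220214844), (198.8113555908203, 128.352294921875), 1.8836873769760132)
```

```bash
python3 -m jog '[[-0.025,-0.0305,0,0],[-0.025,-0.0305,0,0],[-0.025,-0.0305,0,0],[-0.025,-0.0305,0,0],[-0.025,-0.0305,0,0],[-0.025,-0.0305,0,0],[-0.025,-0.0305,0,0],[-0.025,-0.0305,0,0],[-0.025,-0.0305,0,0]]' 0.3 20 && python3 -m jog '[[-0.025,-0.0305,0,0],[-0.025,-0.0305,0,0],[-0.025,-0.0305,0,0],[-0.025,-0.0305,0,0],[-0.025,-0.0305,0,0],[-0.025,-0.0305,0,0],[-0.025,-0.0305,0,0],[-0.025,-0.0305,0,0],[0,0,0,0]]' && python3 -m jog '[[0,0,0,6.86],[0,0,0,6.86],[0,0,0,6.86],[0,0,0,6.86],[0,0,0,6.86],[0,0,0,6.86],[0,0,0,6.86],[0,0,0,6.86],[0,0,0,6.86],[0,0,0,6.86],[0,0,0,0],[0,0,0,0]]'
```

```text
t: 0.85
eef_pos: [0.341, 0.2725, 0.2309]
ee_rot: [-3.141, -0.0, 2.788]
contact_force: [1.2, -0.7, -0.2]
grip_width: 0.0555
t: 1.6
eef_pos: [0.4455, -0.0292, 0.2314]
ee_rot: [-3.14, 0.001, 2.781]
contact_force: [1.1, 0.0, 0.3]
grip_width: 0.0556
t: 2.6
eef_pos: [0.444, -0.0236, 0.231]
ee_rot: [-3.141, -0.0, 1.594]
contact_force: [0.3, -0.1, 0.3]
grip_width: 0.0553
```

```bash
python3 -m jog '[[-0.0365,0,0.03,0],[0,0,0.038,0],[0,0,0.038,0],[0,0,0.038,0],[0,0,0.035,0],[0,0,0.02,0],[0,0,0.013,0],[0,0,0,0],[0,0,0,0]]'
python3 - <<'E'
from h import *
from rig import r
for n in("wrist",):
    p,d=r.grab_frame(n); cv2.imwrite(f"pics/{n}1.png",p)
p,d=r.grab_frame("top"); cv2.imwrite("pics/top1.png",cv2.resize(p[140:260,200:360],None,fx=5,fy=5,interpolation=cv2.INTER_CUBIC))
E
```

```text
t: 3.35
eef_pos: [0.4445, -0.0558, 0.0225]
ee_rot: [-3.14, -0.001, 1.592]
contact_force: [0.2, 0.2, 1.5]
grip_width: 0.0554
```

View pics/wrist1.png

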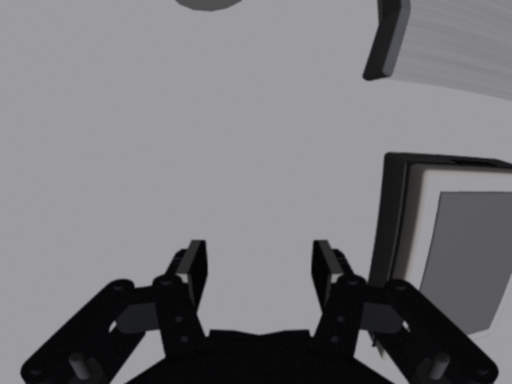

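View pics/top1.png

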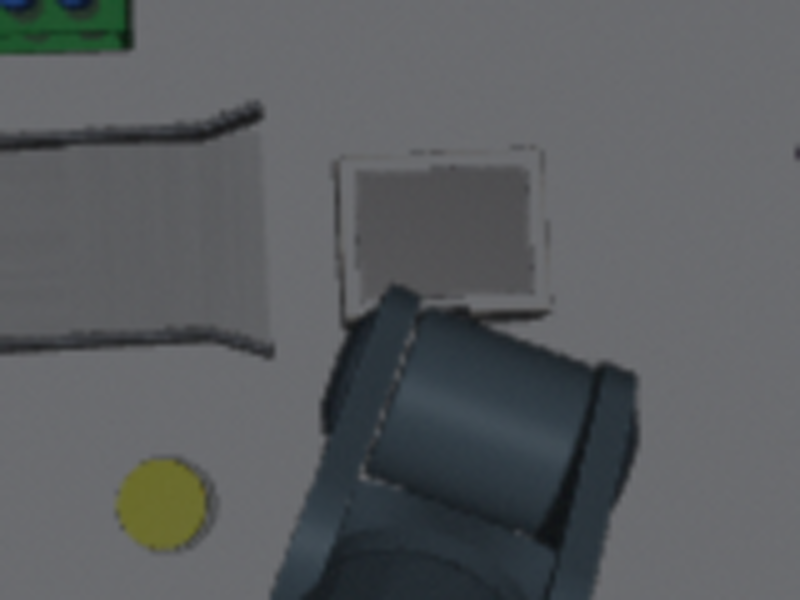

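```bash
python3 -m jog '[[0,0.008,0,0],[0,0.008,0,0],[0,0.003,0,0],[0,0.002,0,0],[0,0.002,0,0],[0,0.002,0,0]]'; python3 -m jog '[[0,0.002,0,0],[0,0.002,0,0]]';python3 -m jog '[[0,0.002,0,0],[0,0.001,0,0]]'
```

```text
t: 3.95
eef_pos: [0.4701, -0.0555, 0.0229]
ee_rot: [-3.142, 0.0, 1.591]
contact_force: [-0.4, -0.7, 1.3]
grip_width: 0.0551
t: 4.12
eef_pos: [0.4739, -0.0554, 0.0227]
ee_rot: [-3.141, -0.0, 1.59]
contact_force: [-0.4, 0.0, -0.7]
grip_width: 0.0558
t: 4.28
eef_pos: [0.4762, -0.0553, 0.0227]
ee_rot: [-3.139, -0.0, 1.591]
contact_force: [-6.3, -0.7, 5.8]
grip_width: 0.0555
```

```bash
python3 -m jog '[[0,0.0015,0,0],[0,0.0015,0,0]]'; python3 -m jog '[[0,0.001,0,0],[0,0.001,0,0],[0,0.001,0,0]]'
```

```text
t: 4.45
eef_pos: [0.4786, -0.0551, 0.0227]
ee_rot: [-3.138, -0.001, 1.591]
contact_force: [-6.0, -0.0, 6.1]
grip_width: 0.0556
t: 4.7
eef_pos: [0.4816, -0.055, 0.0226]
ee_rot: [-3.138, -0.001, 1.591]
contact_force: [-6.5, 0.6, 5.1]
grip_width: 0.0554
```

```bash
python3 -m jog '[[0,0.001,0,0],[0,0,0,0],[0,-0.015,0,0],[0,-0.015,0,0],[-0.03,0,0,0],[-0.04,0,0,0],[-0.04,0,0,0],[-0.005,0.03,0,0],[0,0.04,0,0],[0,0.04,0,0],[0,0.008,0,0],[0,0,0,0]]';python3 - <<'E'
from h import *
from rig import r
p,d=r.grab_frame("top"); cv2.imwrite("pics/top2.png",p); np.save("pics/top2.npy",d);cv2.imwrite("pics/top2c.png",cv2.resize(p[150:225,220:340],None,fx=6.5,fy=6.5,interpolation=cv2.INTER_CUBIC))
E
```

```text
t: 5.7
eef_pos: [0.5767, -0.169, 0.0232]
ee_rot: [3.139, 0.001, 1.592]
contact_force: [-0.8, 0.5, -0.2]
grip_width: 0.0552
```

View pics/top2c.png

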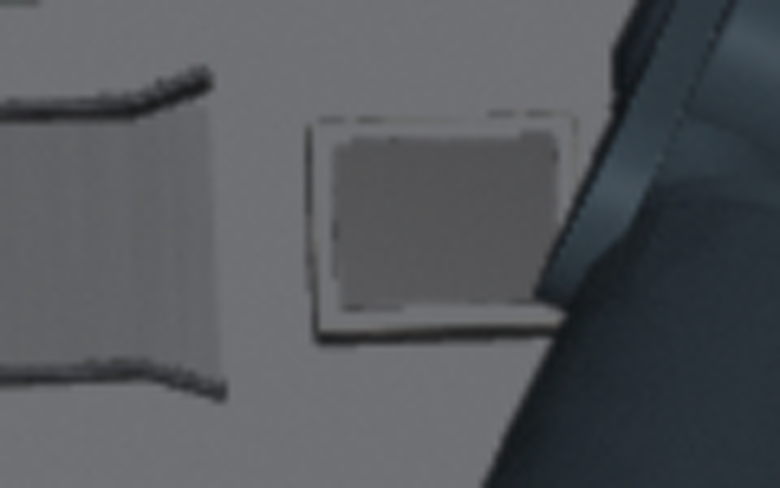

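```bash
python3 -m jog '[[0.008,-0.0025,0,0],[0.01,0,0,0],[0.008,0,0,0],[0.004,0,0,0],[0.003,0,0,0],[0.002,0,0,0],[0.002,0,0,0]]'; python3 -m jog '[[0.002,0,0,0],[0.002,0,0,0],[0.002,0,0,0]]';python3 -m jog '[[0.002,0,0,0],[0.002,0,0,0],[0.002,0,0,0]]'
```

```text
t: 6.33
eef_pos: [0.5709, -0.1314, 0.023]
ee_rot: [3.141, 0.0, 1.591]
contact_force: [0.7, -3.1, -0.3]
grip_width: 0.0554
t: 6.58
eef_pos: [0.571, -0.1261, 0.023]
ee_rot: [3.141, 0.001, 1.59]
contact_force: [0.5, -3.1, 0.3]
grip_width: 0.0557
t: 6.83
eef_pos: [0.5709, -0.1197, 0.023]
ee_rot: [3.141, 0.0, 1.59]
contact_force: [0.5, -3.3, 0.2]
grip_width: 0.0556
```

```bash
python3 -m jog '[[0.003,0,0,0],[0.003,0,0,0],[0.003,0,0,0],[0.003,0,0,0],[0.003,0,0,0],[0.003,0,0,0],[0.003,0,0,0],[0.003,0,0,0]]'; python3 -m jog '[[0.003,0,0,0],[0.003,0,0,0],[0.003,0,0,0]]'
python3 - <<'E'
from h import *
from rig import r
p,d=r.grab_frame("top"); np.save("pics/top3.npy",d);cv2.imwrite("pics/top3c.png",cv2.resize(p[150:225,200:320],None,fx=6.5,fy=6.5,interpolation=cv2.INTER_CUBIC))
E
```

```text
t: 7.5
eef_pos: [0.5703, -0.0954, 0.023]
ee_rot: [3.141, 0.0, 1.591]
contact_force: [0.5, -4.5, 2.1]
grip_width: 0.0553
t: 7.75
eef_pos: [0.5701, -0.0865, 0.023]
ee_rot: [3.141, 0.0, 1.591]
contact_force: [-0.2, -4.8, 3.1]
grip_width: 0.0555
```

View pics/top3c.png

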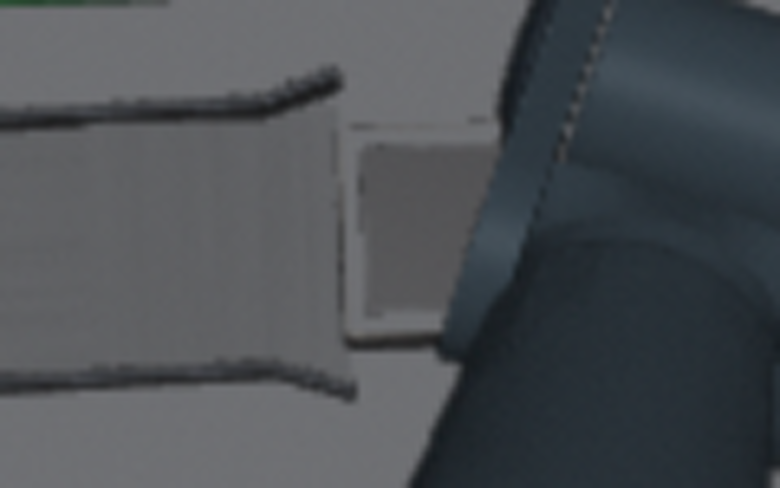

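```bash
python3 -m jog '[[0.003,0,-0.0003,0],[0.003,0,-0.0003,0],[0.003,0,-0.0003,0],[0.003,0,-0.0003,0]]'; python3 -m jog '[[0.003,0,-0.0003,0],[0.003,0,-0.0003,0],[0.003,0,-0.0003,0],[0.003,0,-0.0003,0]]';python3 -m jog '[[0.003,0,-0.0003,0],[0.003,0,-0.0003,0],[0.003,0,-0.0003,0],[0.003,0,-0.0003,0]]'
```

```text
t: 8.13
eef_pos: [0.5691, -0.0739, 0.0234]
ee_rot: [-3.14, -0.001, 1.591]
contact_force: [0.1, -2.7, -1.3]
grip_width: 0.0555
t: 8.47
eef_pos: [0.5694, -0.0622, 0.0251]
ee_rot: [-3.141, -0.0, 1.591]
contact_force: [-0.2, -2.1, -0.6]
grip_width: 0.0555
t: 8.8
eef_pos: [0.5693, -0.0503, 0.0265]
ee_rot: [3.142, -0.0, 1.591]
contact_force: [-0.2, -3.0, -0.5]
grip_width: 0.0554
```

```bash
python3 -m jog '[[0.003,0,-0.0002,0],[0.003,0,-0.0002,0],[0.003,0,-0.0002,0],[0.003,0,-0.0002,0],[0.003,0,-0.0002,0],[0.003,0,-0.0002,0]]'; python3 -m jog '[[0.003,0,-0.0002,0],[0.003,0,-0.0002,0],[0.003,0,-0.0002,0],[0.003,0,-0.0002,0],[0.003,0,-0.0002,0],[0.003,0,-0.0002,0]]';python3 -m jog '[[0.003,0,-0.0002,0],[0.003,0,-0.0002,0],[0.003,0,-0.0002,0],[0.003,0,-0.0002,0],[0.003,0,-0.0002,0],[0.003,0,-0.0002,0]]'
python3 - <<'E'
from h import *
from rig import r
p,d=r.grab_frame("scene"); cv2.imwrite("pics/scene4c.png",cv2.resize(p[120:270,180:400],None,fx=3.6,fy=3.6,interpolation=cv2.INTER_CUBIC))
p,d=r.grab_frame("top"); np.save("pics/top4.npy",d);cv2.imwrite("pics/top4c.png",cv2.resize(p[150:225,200:320],None,fx=6.5,fy=6.5,interpolation=cv2.INTER_CUBIC))
E
```

```text
t: 9.3
eef_pos: [0.5689, -0.0323, 0.0276]
ee_rot: [-3.142, -0.0, 1.591]
contact_force: [0.5, -2.2, -1.4]
grip_width: 0.0557
t: 9.8
eef_pos: [0.5685, -0.0143, 0.0288]
ee_rot: [-3.142, -0.0, 1.59]
contact_force: [0.0, -2.6, -1.8]
grip_width: 0.0553
t: 10.3
eef_pos: [0.5682, 0.0037, 0.03]
ee_rot: [-3.141, -0.0, 1.59]
contact_force: [0.3, -3.1, -0.9]
grip_width: 0.0559
```

View pics/scene4c.png

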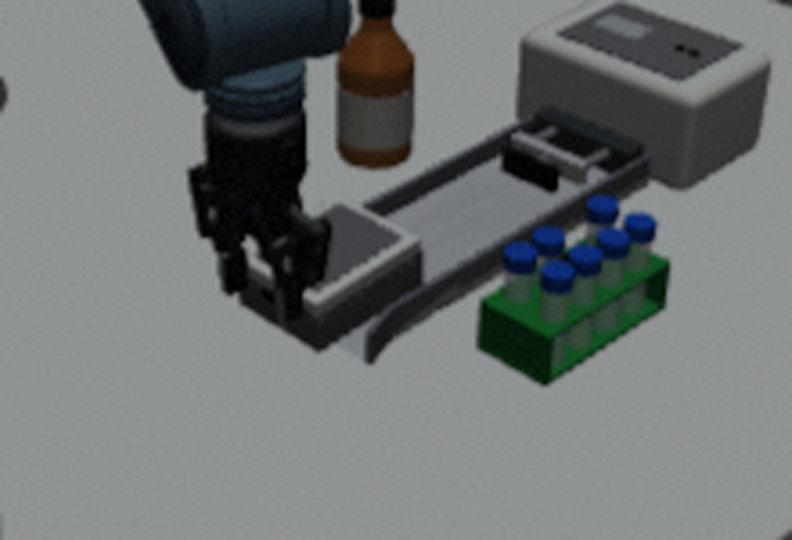

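View pics/top4c.png

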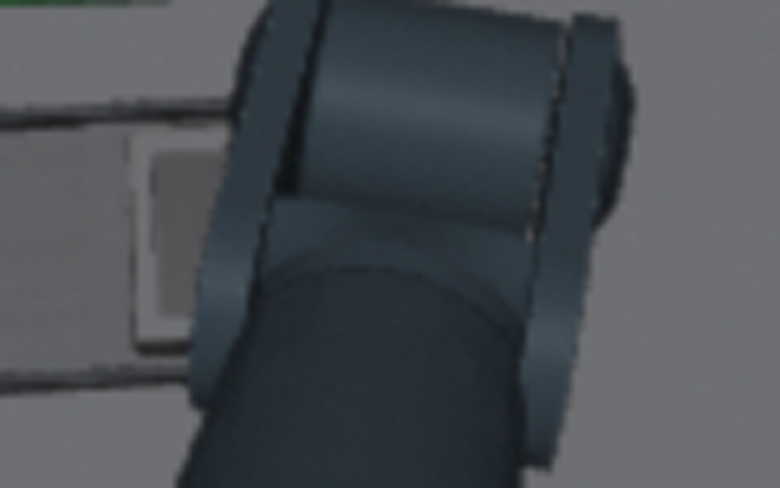

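```bash
python3 -m jog '[[0.003,0,-0.0002,0],[0.003,0,-0.0002,0],[0.003,0,-0.0002,0],[0.003,0,-0.0002,0],[0.003,0,-0.0002,0],[0.003,0,-0.0002,0]]'; python3 -m jog '[[0.003,0,-0.0003,0],[0.003,0,-0.0005,0],[0.003,0,-0.0006,0],[0.003,0,-0.0006,0],[0.003,0,-0.0006,0],[0.003,0,-0.0006,0]]';python3 -m jog '[[0.003,0,-0.0006,0],[0.003,0,-0.0006,0],[0.003,0,-0.0006,0],[0.003,0,-0.0006,0],[0.003,0,-0.0006,0],[0.003,0,-0.0006,0]]'
```

```text
t: 10.9
eef_pos: [0.5678, 0.0218, 0.0312]
ee_rot: [-3.141, -0.0, 1.59]
contact_force: [-0.3, -1.9, -0.8]
grip_width: 0.0556
t: 11.4
eef_pos: [0.5676, 0.0396, 0.0346]
ee_rot: [3.141, 0.0, 1.59]
contact_force: [1.4, -1.3, -0.4]
grip_width: 0.0553
t: 11.9
eef_pos: [0.5673, 0.0576, 0.0383]
ee_rot: [3.141, 0.0, 1.591]
contact_force: [-0.2, -2.5, 1.1]
grip_width: 0.0556
```

```bash
python3 -m jog '[[0.002,0,-0.001,0],[0.002,0,-0.001,0],[0.002,0,-0.001,0],[0.002,0,-0.001,0]]'; python3 -m jog '[[0.002,0,-0.0008,0],[0.002,0,-0.0008,0],[0.002,0,-0.0008,0]]';python3 -m jog '[[0.002,0,-0.0005,0],[0.002,0,-0.0005,0],[0.002,0,-0.0005,0]]'
```

```text
t: 12.23
eef_pos: [0.5671, 0.0655, 0.0423]
ee_rot: [3.141, -0.0, 1.59]
contact_force: [0.2, -3.0, 0.1]
grip_width: 0.0557
t: 12.48
eef_pos: [0.5667, 0.0716, 0.0444]
ee_rot: [-3.141, -0.0, 1.591]
contact_force: [0.2, -1.7, 0.1]
grip_width: 0.0556
t: 12.73
eef_pos: [0.5667, 0.0776, 0.046]
ee_rot: [-3.141, 0.0, 1.591]
contact_force: [0.0, -2.2, -0.1]
grip_width: 0.0555
```

```bash
python3 -m jog '[[0.002,0,0,0],[0.002,0,0,0]]'; python3 -m jog '[[0.002,0,0,0],[0.002,0,0,0]]';python3 -m jog '[[0.002,0,0,0],[0.002,0,0,0]]'
python3 - <<'E'
from h import *
from rig import r
p,d=r.grab_frame("scene"); cv2.imwrite("pics/scene5c.png",cv2.resize(p[120:250,200:400],None,fx=4,fy=4,interpolation=cv2.INTER_CUBIC))
E
```

```text
t: 12.9
eef_pos: [0.5668, 0.0815, 0.0461]
ee_rot: [3.141, 0.0, 1.591]
contact_force: [-1.0, -2.3, 1.4]
grip_width: 0.0556
t: 13.07
eef_pos: [0.5667, 0.0855, 0.046]
ee_rot: [3.141, 0.0, 1.591]
contact_force: [-0.2, -4.3, 1.3]
grip_width: 0.0555
t: 13.23
eef_pos: [0.5667, 0.0895, 0.0461]
ee_rot: [3.141, 0.0, 1.591]
contact_force: [0.7, -3.9, 2.3]
grip_width: 0.0556
```

View pics/scene5c.png

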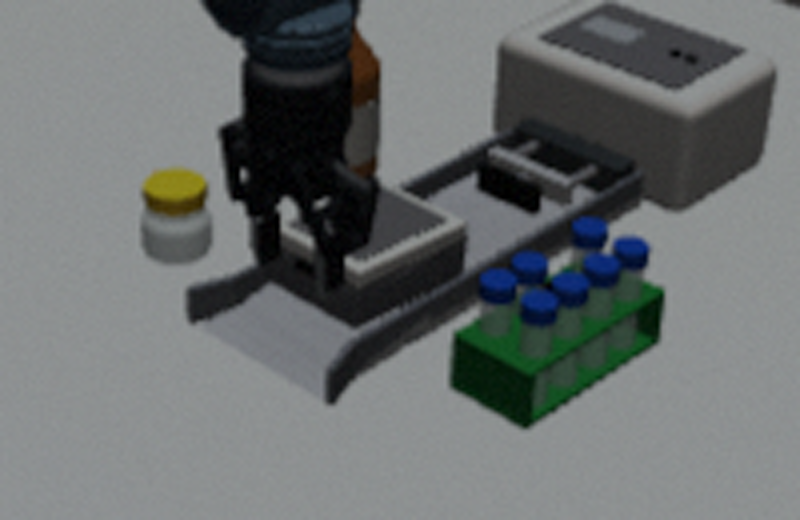

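```bash
python3 -m jog '[[0.002,0,-0.001,0],[0.002,0,-0.001,0]]'; python3 -m jog '[[0.002,0,-0.001,0],[0,0,0,0]]'
```

```text
t: 13.45
eef_pos: [0.5666, 0.0934, 0.0481]
ee_rot: [3.141, 0.0, 1.59]
contact_force: [-0.8, -4.0, 2.9]
grip_width: 0.0556
t: 13.62
eef_pos: [0.5664, 0.096, 0.049]
ee_rot: [3.141, -0.001, 1.591]
contact_force: [-0.0, -2.1, 1.1]
grip_width: 0.0554
```

```bash
python3 -m jog '[[-0.004,0,0,0],[0,0,0,0]]'
python3 - <<'E'
from h import *
from rig import r
p,d=r.grab_frame("scene"); cv2.imwrite("pics/scene6c.png",cv2.resize(p[130:220,230:350],None,fx=6.5,fy=6.5,interpolation=cv2.INTER_CUBIC))
E
```

```text
t: 13.78
eef_pos: [0.5659, 0.0914, 0.0484]
ee_rot: [-3.14, -0.001, 1.59]
contact_force: [-0.6, 0.2, 0.3]
grip_width: 0.0556
```

View pics/scene6c.png

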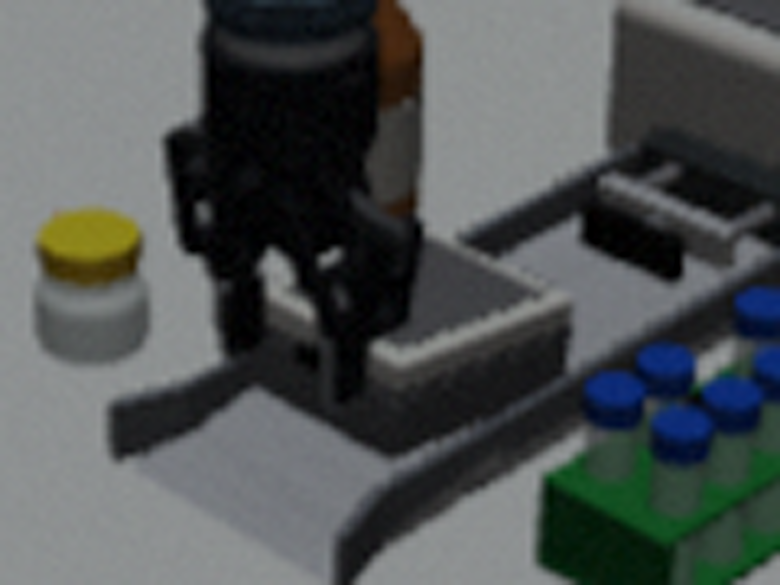

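```bash
python3 -m jog '[[0.003,0,0,0],[0.002,0,0,0],[0.002,0,0,0],[0.002,0,0,0]]'; python3 -m jog '[[0.002,0,0.0002,0],[0.002,0,0.0002,0],[0.002,0,0.0002,0],[0.002,0,0.0002,0]]';python3 -m jog '[[0.002,0,0.0002,0],[0.002,0,0.0002,0],[0.002,0,0.0002,0],[0.002,0,0.0002,0]]'
```

```text
t: 14.17
eef_pos: [0.566, 0.1004, 0.0486]
ee_rot: [-3.141, 0.0, 1.591]
contact_force: [0.6, -1.6, -1.5]
grip_width: 0.0554
t: 14.5
eef_pos: [0.5661, 0.1085, 0.048]
ee_rot: [-3.141, 0.0, 1.591]
contact_force: [-0.1, -2.1, -0.1]
grip_width: 0.0556
t: 14.83
eef_pos: [0.566, 0.1165, 0.0473]
ee_rot: [3.142, 0.0, 1.59]
contact_force: [0.3, -1.6, -1.3]
grip_width: 0.0552
```

```bash
python3 -m jog '[[0.002,0,0.0002,0],[0.002,0,0.0002,0],[0.002,0,0.0002,0],[0.002,0,0.0002,0],[0.002,0,0.0002,0]]'; python3 -m jog '[[0.002,0,0.0002,0],[0.002,0,0.0002,0],[0.002,0,0.0002,0],[0.002,0,0.0002,0]]';python3 -m jog '[[0.002,0,0.0002,0],[0.002,0,0.0002,0],[0.002,0,0.0002,0]]'; python3 -m jog '[[0.002,0,0.0002,0],[0.002,0,0.0002,0],[0.002,0,0.0002,0]]';  python3 - <<'E'
from h import *
from rig import r
p,d=r.grab_frame("scene"); cv2.imwrite("pics/scene7c.png",cv2.resize(p[120:220,240:370],None,fx=6,fy=6,interpolation=cv2.INTER_CUBIC))
p,d=r.grab_frame("top"); np.save("pics/top7.npy",d);cv2.imwrite("pics/top7c.png",cv2.resize(p[150:225,110:230],None,fx=6.5,fy=6.5,interpolation=cv2.INTER_CUBIC))
E
```

```text
t: 15.25
eef_pos: [0.5658, 0.1265, 0.0463]
ee_rot: [-3.142, 0.0, 1.59]
contact_force: [0.8, -1.3, -1.7]
grip_width: 0.0557
t: 15.58
eef_pos: [0.5656, 0.1346, 0.0455]
ee_rot: [-3.142, -0.0, 1.59]
contact_force: [-0.4, -2.9, -1.7]
grip_width: 0.0554
t: 15.83
eef_pos: [0.5655, 0.1406, 0.0449]
ee_rot: [3.142, 0.0, 1.591]
contact_force: [-0.1, -1.8, -1.3]
grip_width: 0.0556
t: 16.08
eef_pos: [0.5654, 0.1465, 0.0443]
ee_rot: [-3.142, 0.0, 1.59]
contact_force: [0.6, -2.3, -1.5]
grip_width: 0.0554
```

View pics/scene7c.png

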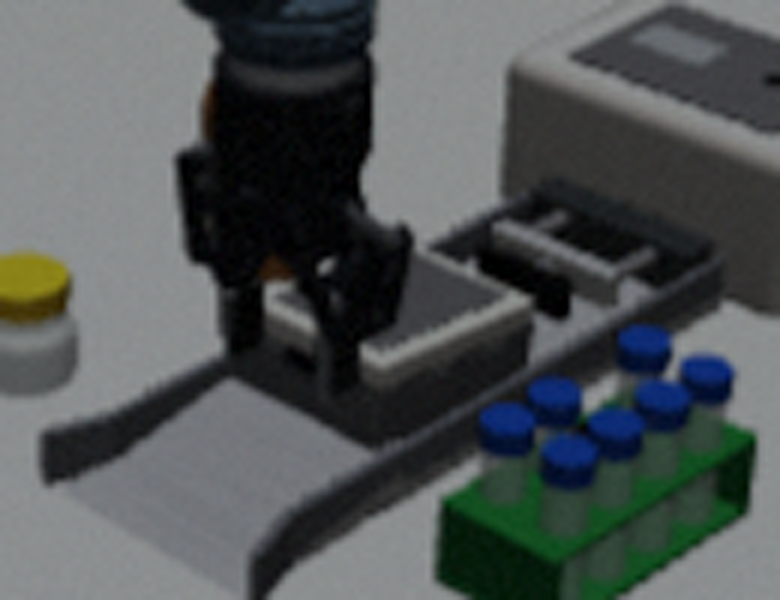

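View pics/top7c.png

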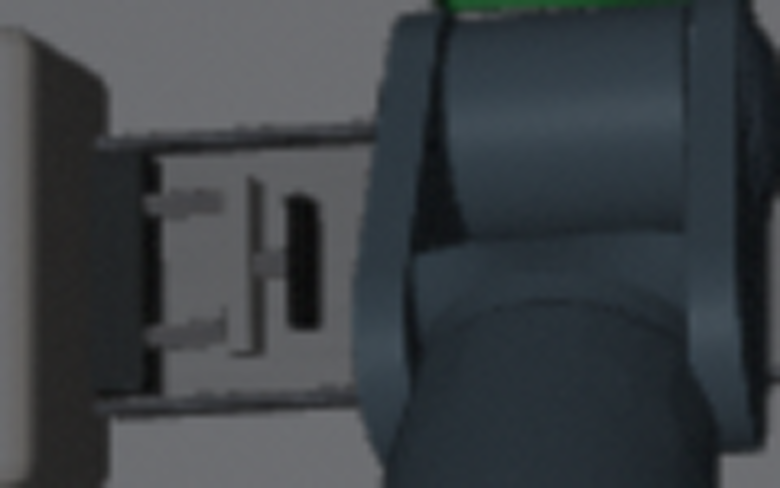

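```bash
python3 -m jog '[[0.002,0,0.0001,0],[0.002,0,0.0001,0],[0,0,0,0]]'; python3 -m jog '[[0.002,0,0.0001,0],[0.002,0,0.0001,0],[0,0,0,0]]';python3 -m jog '[[0.002,0,0,0],[0.002,0,0,0],[0,0,0,0]]';   python3 - <<'E'
from h import *
from rig import r
p,d=r.grab_frame("scene"); cv2.imwrite("pics/scene8c.png",cv2.resize(p[120:220,240:370],None,fx=6,fy=6,interpolation=cv2.INTER_CUBIC))
E
```

```text
t: 16.43
eef_pos: [0.5654, 0.1506, 0.0442]
ee_rot: [3.141, -0.0, 1.591]
contact_force: [-0.2, -2.5, -2.3]
grip_width: 0.0554
t: 16.68
eef_pos: [0.5654, 0.1546, 0.0441]
ee_rot: [3.141, -0.0, 1.591]
contact_force: [0.4, -0.5, 0.2]
grip_width: 0.0556
t: 16.93
eef_pos: [0.5653, 0.1587, 0.0441]
ee_rot: [3.141, -0.0, 1.591]
contact_force: [0.1, -2.6, 0.0]
grip_width: 0.0558
```

View pics/scene8c.png

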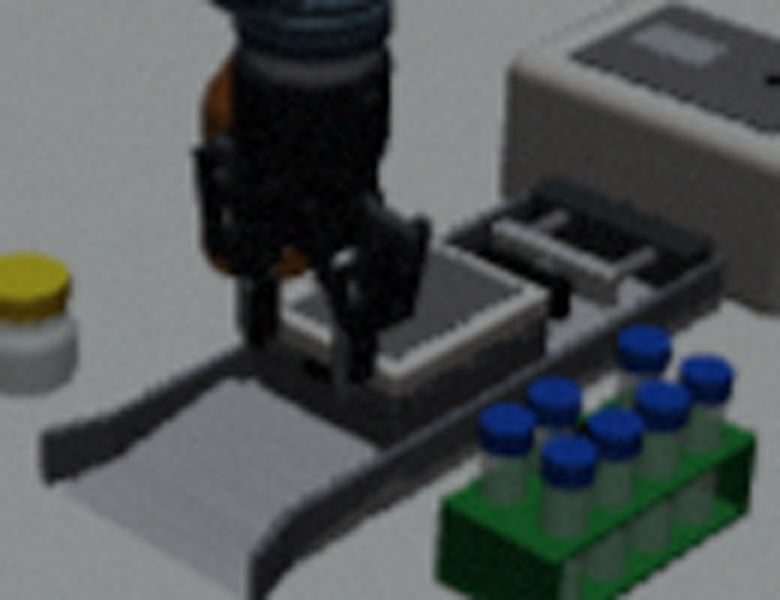

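```bash
python3 -m jog '[[-0.003,0,0.004,0],[0,0,0.004,0],[0.003,0,0,0],[0.002,0,0,0],[0.002,0,0,0],[0.002,0,0,0]]'; python3 -m jog '[[0.002,0,0,0],[0.002,0,0,0],[0.002,0,0,0],[0.002,0,0,0]]';python3 -m jog '[[0.002,0,0,0],[0.002,0,0,0],[0.002,0,0,0],[0.002,0,0,0]]'; python3 -m jog '[[0.001,0,0,0],[0.001,0,0,0],[0.001,0,0,0]]'
```

```text
t: 17.48
eef_pos: [0.5648, 0.1645, 0.0356]
ee_rot: [-3.141, 0.0, 1.591]
contact_force: [-0.5, -2.0, -0.9]
grip_width: 0.0555
t: 17.82
eef_pos: [0.5649, 0.1725, 0.036]
ee_rot: [3.142, 0.0, 1.591]
contact_force: [0.6, -2.6, -0.9]
grip_width: 0.0555
t: 18.15
eef_pos: [0.5647, 0.1805, 0.0359]
ee_rot: [3.142, 0.0, 1.59]
contact_force: [1.1, -1.6, -1.9]
grip_width: 0.055
t: 18.4
eef_pos: [0.5647, 0.1834, 0.0359]
ee_rot: [-3.142, 0.0, 1.591]
contact_force: [0.0, -1.6, -1.5]
grip_width: 0.0559
```

```bash
python3 -m jog '[[0.001,0,0,0],[0.001,0,0,0]]'|sed -n '2p;4p'; python3 -m jog '[[0.001,0,0,0],[0.001,0,0,0]]'|sed -n '2p;4p';python3 -m jog '[[0.001,0,0,0],[0.001,0,0,0]]'|sed -n '2p;4p'
```

```text
eef_pos: [0.5647, 0.1854, 0.036]
contact_force: [0.0, -1.9, -0.9]
eef_pos: [0.5646, 0.1874, 0.036]
contact_force: [-0.6, -1.7, -1.3]
eef_pos: [0.5646, 0.1892, 0.036]
contact_force: [-0.4, -3.6, -1.4]
```

```bash
python3 -m jog '[[0.0005,0,0,0],[0.0005,0,0,0]]'|sed -n '2p;4p'; python3 -m jog '[[0.0005,0,0,0],[0,0,0,0]]'|sed -n '2p;4p'
```

```text
eef_pos: [0.5646, 0.19, 0.0359]
contact_force: [-0.1, -5.4, -0.5]
eef_pos: [0.5646, 0.1904, 0.036]
contact_force: [-0.2, -4.5, -0.7]
```

```bash
python3 -m jog '[[0.0005,0,0,0],[0.0005,0,0,0],[0,0,0,0],[0,0,0,0]]'|sed -n '2p;4p'; python3 -m jog '[[0.0003,0,0,0],[0,0,0,0],[0,0,0,0]]'|sed -n '2p;4p'
```

```text
eef_pos: [0.5646, 0.1911, 0.036]
contact_force: [0.2, -5.9, -0.7]
eef_pos: [0.5646, 0.1912, 0.036]
contact_force: [-0.4, -6.5, -0.5]
```

```bash
python3 -m jog '[[0,0,0,0],[-0.0003,0,0,0],[-0.0003,0,0,0],[-0.0003,0,0,0],[-0.0003,0,0,0],[-0.0005,0,0,0],[-0.0005,0,0,0],[-0.001,0,0,0],[-0.002,0,0,0]]'|sed -n '2p;4p'; python3 -m jog '[[-0.005,0,0,0],[-0.015,0,0,0],[-0.02,0,-0.01,0],[-0.03,0,-0.03,0],[-0.04,0,-0.01,0],[-0.04,0,-0.01,0],[-0.04,0,0,0],[-0.04,0,0,0],[-0.04,0,0,0],[-0.03,0,0,0],[0,0,0,0]]'
python3 - <<'E'
from h import *
from rig import r
p,d=r.grab_frame("scene"); cv2.imwrite("pics/scene9c.png",cv2.resize(p[120:220,230:370],None,fx=5.7,fy=5.7,interpolation=cv2.INTER_CUBIC))
p,d=r.grab_frame("top"); np.save("pics/top9.npy",d);cv2.imwrite("pics/top9c.png",cv2.resize(p[150:225,110:230],None,fx=6.5,fy=6.5,interpolation=cv2.INTER_CUBIC));cv2.imwrite("pics/top9.png",p)
E
```

```text
eef_pos: [0.5647, 0.1875, 0.0362]
contact_force: [-0.1, 0.1, -0.1]
t: 21.48
eef_pos: [0.571, -0.1178, 0.0962]
ee_rot: [3.14, 0.002, 1.585]
contact_force: [0.5, 0.2, 0.7]
grip_width: 0.0553
```

View pics/scene9c.png

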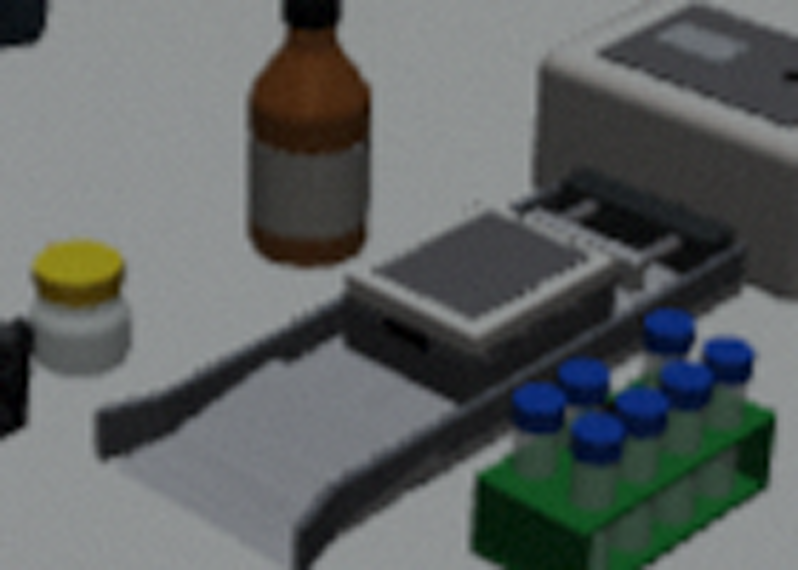

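View pics/top9c.png

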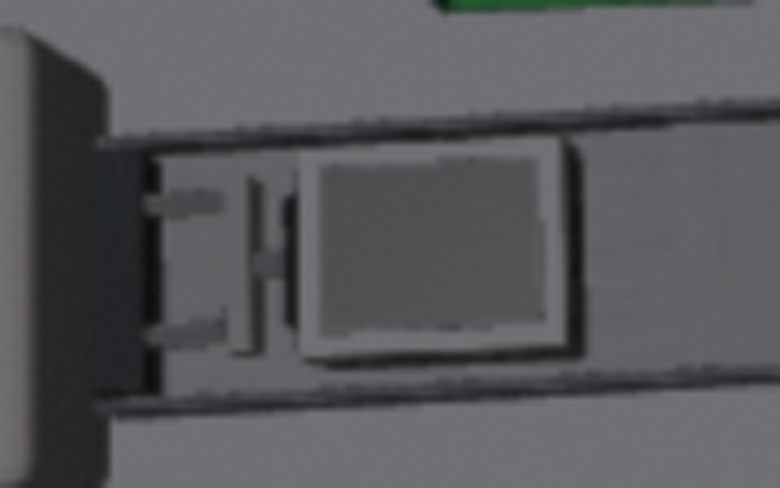

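View pics/top9.png

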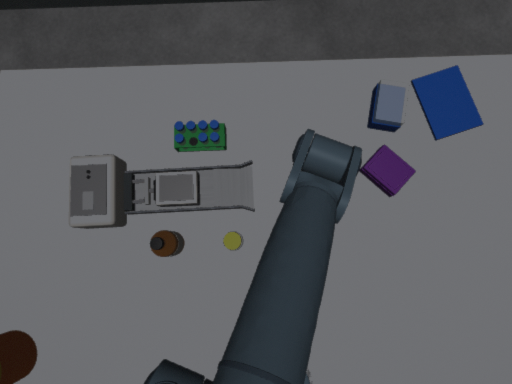

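Run:
```python
from h import *
D=np.load("pics/top9.npy"); D0=np.load("pics/top0.npy")
f=lambda x,y:(x/6.5+110-.42,y/6.5+150-.42)
for c in[(300,150),(303,358),(563,140),(570,347)]: print(px2w("top",*f(*c),.06).round(4))
for c in[(340,180),(340,320),(520,180),(520,320)]:
    u,v=map(int,map(round,f(*c))); print(np.median(D[v-2:v+3,u-2:u+3]).round(4),dep("top",*f(*c),D).round(4))
for nm,p in(("pad face z.042",(322,262)),): print(nm,px2w("top",*f(*p),.042))
a=cv2.imread("pics/top0.png").astype(int);b=cv2.imread("pics/top9.png").astype(int)
for nm,(x0,x1,y0,y1) in dict(bottle=(148,188,225,260),rack=(170,230,118,155),jar=(220,246,228,254)).items(): print(nm,abs(a-b)[y0:y1,x0:x1].max(), abs(a-b)[y0:y1,x0:x1].mean().round(2))
from rig import r
print(r.sense()['t'])
```

```text
[0.6108 0.3183 0.06  ]
[0.5186 0.3152 0.06  ]
[0.6125 0.2019 0.06  ]
[0.5208 0.1985 0.06  ]
0.9951 [0.5968 0.3001 0.0606]
0.9879 [0.5344 0.2982 0.0637]
0.9929 [0.5949 0.2206 0.0609]
0.9856 [0.533  0.2202 0.061 ]
pad face z.042 [0.56357831 0.31313946 0.042     ]
bottle 14 7.91
rack 15 7.84
jar 14 10.88
21.5833
```

```bash
python3 -c "
from rig import r
print(r.job_done())"
```

```text
the job is handed in; nothing more can be done
None
```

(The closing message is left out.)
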